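# Push the notched glass plate out over the end of the shelf

## Robot

A 7-joint arm with a two-finger parallel gripper is mounted at the origin on the work surface. World frame = base frame: x ahead of the robot, y to its left, z up, the work surface at z = 0. Lengths are in m, angles in rad, forces in N, time in s.
With the tool pointing down it reaches from about 0.4 to 0.85 m from the base axis. Payload 10.4 kg.
Tool frame: the origin (TCP) lies at the very end of the fingers, on their centre line; the grasp point (between the pads) lies 19 mm behind it; z points along the fingers, y is the direction in which the jaws open and shut (so a half turn about z gives the same grasp; the last joint's range is limited). The gripper opens to 87 mm and grips with 3 to 60 N. Pads are 19 mm wide; open, the fingers measure 117 mm over their backs; the gripper's body (75 mm by 190 mm) begins 51 mm behind the grasp point.
Start: joints at [1.213, 0.332, -0.065, 1.46, 0.022, 1.35, -0.088], TCP at [0.205, -0.59, 0.223] pointing down, gripper open.
Joint ranges: [-2.6, 2.6], [-0.5, 2.12], [-1.47, 1.34], [0.16, 2.42], [-1.27, 4.41], [0.06, 2.06], [-2.6, 2.6]. Speed limits (rad/s): [2.22, 2.22, 2.79, 2.79, 3.14, 3.14, 3.14].

## Interface

Orientations are given as a rotation vector (axis times angle).
In Python, from bench import bot gives the robot as it stands.
- The arm moves only by the tool apply_moves, never from a script. Its argument "deltas" is a list of rows, each a list of 7 numbers: the finger opening in mm, from 0 to 87, then the shift along the tool's x, y, z in mm, then the turn, a rotation vector about the tool's x, y, z in rad. A call has 1 to 8 rows; each row is the pose to reach, as a shift and turn from the pose measured when the call began, along the tool's axes at that moment; what a row does not reach only later rows make up. A row lasts 1/12 s, in which the tool goes at most 41.7 mm and 7.16 degrees, less where a joint would pass 70% of its speed; a pose out of reach is approached as far as the arm can. A call with a gripper value outside its range is refused whole. The fingers move at their own pace and stop on an object; the grip force is fixed at half the most. Time passes only in rows, so rows that repeat a pose let the fingers close. It gives the time, the measured TCP pose, the force and the opening at its end, in the units of the state.
- bot.observe(): the state, without advancing time (a new reading comes with each control period).
- bot.grab_frame(name): name is "scene" or "top"; returns the picture (480x640x3 uint8, red, green, blue); there is no depth.
- bot.camera_info(name): a dict with "intrinsics" (3x3 intrinsics, pixels), "k1" (the pictures are not rectified: a ray, as slopes to the right and down, at radius r is drawn at 1 + k1 r^2 times it, then the intrinsics apply), "R" (3x3) and "t" (3): a world point X has camera coordinates R X + t. Camera axes: x right, y down, z forward; pixel columns grow to the right and rows downward; lengths in m; the calibration is good to about 2 mm. A picture is of the moment at which its call begins. camera_info takes no time and is no camera call.
- bot.job_done(): hands the job in, once; it reports no verdict.
Trained networks look in the newest picture that a camera, given by its name, has taken for a name from the list of things; names that differ only in an ending like _2 or _b are one class to them, and where a whole thing is asked for, a point or a joint stands for the part that bears it (a point fixed in the world has none). Each returns a list of dicts, best first, with "confidence" (0 to 1); they miss things now and then, are a little off and sometimes report something else, mostly with a low value. They report only what shows in the picture. A call takes as long as a camera call. They do not tell look-alikes from the thing itself.
- bot.spot_in(camera, query): "centre" ([column, row] in pixels, amid what is visible of it).
- bot.place_of(camera, query): "centre" ([column, row] in pixels: a listed point, or the origin of a listed thing).
The state is a dict: "clock": time; "joint_pos": joint angles; "qvel": joint speeds; "effort": joint torques, N m; "ee_pos": TCP position; "eef_rot": TCP orientation; "wrist_force": force on the tool from outside, world axes, zero at the start; "torque": the same for the moment, N m; "finger_gap": finger opening in m.
Only numpy, scipy, OpenCV 4.12 (cv2) and the standard library are available. Lean on these libraries where they do the work, as an engineer would, in place of code of your own. Each camera call takes 0.05 s, during which the arm holds its last target.

## Task

Two gel-casting glass plates lie flat on the low steel shelf, where nobody can get a finger under them. With the fingertips, gently push the plate that has the notch cut out of its long edge along the shelf until it sticks out about 3 cm past the open end nearest to it, so that its edge is free to be taken; it must stay flat on the shelf and straight along it. Only push it, never pick it up, and leave the other plate and everything else where they are.

Things in the scene. Friction and masses are not known exactly. Their poses are not given: they have to be found in the camera images.
- ledge: low stainless-steel bench shelf standing fixed on the bench, 500 mm long (its y axis), 170 mm deep (its x axis), flat top 60 mm above the bench; a 15 mm high, 3 mm thick upstand runs along its back edge (+x side), the front and both ends are open. The ends lie at y = -250 and +250 mm. Origin on the bench under its middle, z up
- plate_notched: loose greenish glass plate with whitish ground edges, 120 mm along its y axis, 110 mm along its x axis, 6 mm thick, about 0.16 kg; a rectangular notch 84 mm wide and 24 mm deep is cut into the middle of the long edge on its -x side (towards the robot). It lies flat on either the left or the right half of the shelf, roughly parallel to it, wholly on the shelf. Origin at the centre of the 120 x 110 outline, on the underside, z up. Slides freely when pushed at its edge
- plate_plain: the other loose glass plate on the other half of the shelf: same glass, same 120 x 110 x 6 mm outline, but a full rectangle without notch. At least 100 mm are free between the two plates, but for the vial. Origin at the centre of its underside
- vial: small amber vial with a white cap, 27 mm diameter, 46 mm high, standing loose on the shelf in the gap between the plates, near the upstand. Origin at the centre of its underside
- comb: white plastic gel comb lying on the bench in front of the shelf, 39 x 100 x 6 mm, loose. Origin on its underside near its middle
- microplate: white 96-well plate, 85.5 x 128 x 14.4 mm, loose on the bench to the right of the shelf. Origin at the centre of its underside
- tip_box: blue box of pipette tips, 84 x 122 x 58 mm, loose on the bench to the left of the shelf. Origin at the centre of its underside
- tube_rack: grey rack of small capped tubes, 64 x 130 x 43 mm, loose on the bench behind the shelf. Origin at the centre of its underside
- wash_bottle: white wash bottle with a blue cap, 64 mm diameter, 148 mm high, with a thin bent spout up to 183 mm; loose on the bench at the front left, between robot base and tip box. Origin at the centre of its underside
Things that resemble listed ones, but are neither listed nor needed, are in the scene too. What is shaped like the plate_notched but blue or green is not meant.

How it is judged:
At the end, for the whole second after the job is handed in: The notched plate rests still and flat on the shelf, 17 to 43 mm of it past one end, within 0.2 rad of straight and its centre within 45 mm of the shelf's centre line; the plain plate is within 12 mm and the other things within 20 mm of their start ((y of plate_notched in the frame of ledge between 0.207 and 0.233 m or y of plate_notched in the frame of ledge between -0.233 and -0.207 m) and x of plate_notched in the frame of ledge between -0.045 and 0.045 m and z of plate_notched in the frame of ledge between 0.056 and 0.064 m and angle between the y axis of plate_notched and the y axis of ledge, either way round below 0.2 rad and angle between plate_notched's own z axis and vertical below 0.05 rad and linear speed of plate_notched below 0.01 m/s and distance of plate_plain from where it was at the start of the episode below 0.012 m and distance of each of vial, comb, microplate, tip_box, tube_rack, wash_bottle from where it was at the start of the episode below 0.02 m); the robot touches nothing.
It fails at once if the notched plate is lifted off the shelf (its middle more than 10 mm above the shelf's top, or tilted over 0.25 rad) (z of plate_notched in the frame of ledge above 0.07 m or angle between plate_notched's own z axis and vertical above 0.25 rad).
It fails at once if the glass is pressed hard: the fingers push on a glass plate with over 30 N (contact force between the fingers and plate_notched above 30 N or contact force between the fingers and plate_plain above 30 N).
It fails at once if the notched plate falls off the shelf (z of plate_notched in the frame of ledge below 0.045 m).
It fails at once if the plain plate is shifted by more than 12 mm or picked up (distance of plate_plain from where it was at the start of the episode above 0.012 m).
It fails at once if another thing is shifted by more than 20 mm or knocked over (distance of any of vial, comb, microplate, tip_box, tube_rack, wash_bottle from where it was at the start of the episode above 0.02 m).
It also fails if it takes over 32 s, if anything falls off the work surface, if the arm or the gripper's body presses on something with over 40 N, if the wrist force passes 120 N, or if a joint passes its speed limit or range.

## Working session

There is one attempt and no reset: what is moved stays moved. The work goes in short steps, Python scripts to look and compute and a tool call to move; the robot and the scene stay as the last step left them, time stands still between calls to the robot, and variables do not carry over. Pictures are saved under pics/ and viewed, and the job is handed in when it is done.

Besides the shell and the picture viewer there is one more tool, called after ">>>" by a JSON object that holds its "api" and its "payload". apply_moves: Moves the arm, as the interface text tells. Its arguments: {"type":"object","properties":{"deltas":{"type":"array"}},"required":["deltas"]}

```bash
mkdir -p pics
cat > h.py <<'E'
import numpy as np, cv2
from bench import bot
from scipy.spatial.transform import Rotation as Ro
def ray(cam,px,z):
    c=bot.camera_info(cam);K=np.array(c["intrinsics"]);R=np.array(c["R"]);t=np.array(c["t"]).ravel()
    d=np.array([(px[0]-K[0,2])/K[0,0],(px[1]-K[1,2])/K[1,1]]);u=d.copy()
    for _ in range(30): u=d/(1+c["k1"]*(u@u))
    C=-R.T@t; v=R.T@np.array([u[0],u[1],1]); return C+v*(z-C[2])/v[2]
def proj(cam,X):
    c=bot.camera_info(cam);K=np.array(c["intrinsics"]);p=np.array(c["R"])@np.array(X)+np.array(c["t"]).ravel()
    u=p[:2]/p[2];u=u*(1+c["k1"]*(u@u));return K[:2,:2]@u+K[:2,2]
E
python3 - <<'E'
from h import *
s=bot.observe();print(s)
for n in("scene","top"):
    cv2.imwrite(f"pics/{n}0.png",bot.grab_frame(n)[:,:,::-1])
    c=bot.camera_info(n);print(n,-np.array(c["R"]).T@np.array(c["t"]).ravel(),c["k1"])
for q,z in(("ledge",0),("plate_notched",.06),("plate_plain",.06),("vial",.06)):
  for r in bot.place_of("top",q)[:3]: print(q,r,ray("top",r["centre"],z).round(3))
E
```

```text
{'clock': 0.0, 'joint_pos': array([ 1.21338894,  0.33286392, -0.06469707,  1.46097895,  0.02159541,
        1.34988796, -0.08850958]), 'qvel': array([ 6.95291620e-04,  1.29240995e-03, -1.04296072e-03,  8.67734817e-05,
        3.60249189e-04, -1.47342411e-03, -5.12094670e-04]), 'effort': array([-5.90779564e-04, -6.23251605e+01,  2.44263693e-02, -3.89908183e+01,
       -6.13830169e-02,  3.99024237e-02,  1.13415942e-04]), 'ee_pos': array([ 0.2052286 , -0.58991928,  0.22174093]), 'eef_rot': array([-3.09628236e+00, -5.23239301e-01,  4.77255970e-04]), 'wrist_force': array([-0.04385454,  0.17226424, -0.02518034]), 'torque': array([ 0.00488513, -0.01683423, -0.04299157]), 'finger_gap': 0.08697612751931809}
scene [ 1.21851764 -0.0104137   0.95944976] -0.00964923293173925
top [0.33523609 0.01827963 1.63419925] 0.03767682231409732
ledge {'centre': [326.2, 206.8], 'confidence': 0.96} [ 0.545 -0.013  0.   ]
plate_notched {'centre': [378.0, 200.7], 'confidence': 0.84} [ 0.551 -0.154  0.06 ]
plate_notched {'centre': [368.5, 277.9], 'confidence': 0.68} [ 0.342 -0.122  0.06 ]
vial {'centre': [330.9, 180.1], 'confidence': 0.41} [ 0.611 -0.026  0.06 ]
```

View pics/scene0.png

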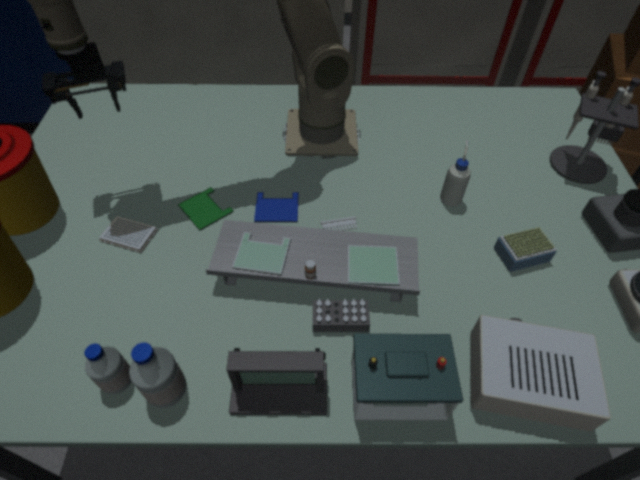

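View pics/top0.png

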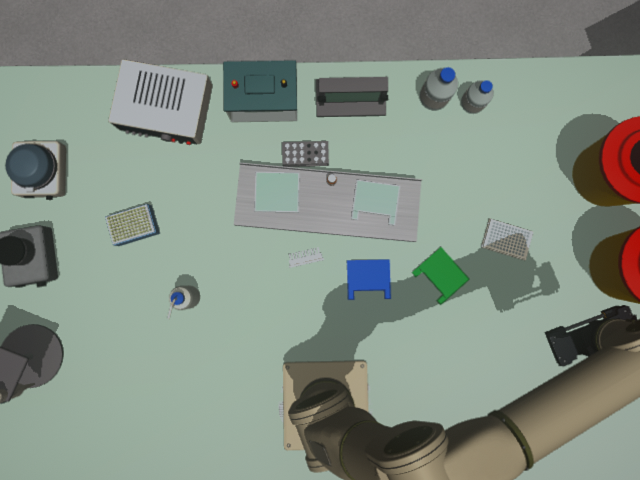

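Run:
```python
import cv2
im=cv2.imread("pics/top0.png");cv2.imwrite("pics/topc0.png",cv2.resize(im[160:310,210:450],(800,500),interpolation=cv2.INTER_CUBIC))
```

```text
(no output)
```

View pics/topc0.png

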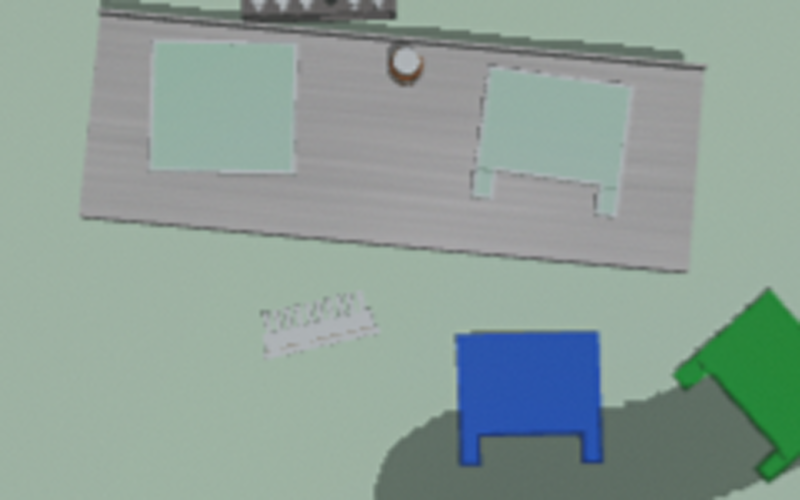

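The top view shows the notched plate on the right half of the shelf, at about (377,200) px. It has to go out of the right (-y) end. The plain plate is at about (277,191) and the vial at (331,180). The blue and green ones on the bench are decoys.

Run:
```python
from h import *
f=lambda p,z: ray("top",(210+(p[0]+.5)/3.3333-.5,160+(p[1]+.5)/3.3333-.5),z)
P=dict(fl=((80,217),.06),fr=((688,271),.06),bl=((100,13),.075),br=((705,68),.075),
 pBL=((488,66),.066),pBR=((632,87),.066),pFR=((617,216),.066),pFL=((472,197),.066),
 nL=((494,170),.066),nR=((600,185),.066),
 qBL=((152,40),.066),qBR=((298,44),.066),qFR=((295,173),.066),qFL=((149,170),.066),vial=((406,60),.106),vb=((406,68),.083))
W={k:f(*v) for k,v in P.items()}
for k,v in W.items(): print(k,v.round(4))
a=W['fr']-W['fl'];print('len',np.linalg.norm(a), 'yaw front',np.arctan2(a[0],-a[1]))
b=W['br']-W['bl'];print('len',np.linalg.norm(b),'yaw back',np.arctan2(b[0],-b[1]))
print('depth',np.linalg.norm(W['fl']-W['bl']),np.linalg.norm(W['fr']-W['br']))
c=(W['fl']+W['fr']+W['bl']+W['br'])/4
yaw=(np.arctan2(a[0],-a[1])+np.arctan2(b[0],-b[1]))/2
# ledge yaw: y axis direction = fl-fr
yd=-(a+b)[:2];yd/=np.linalg.norm(yd);xd=np.array([yd[1],-yd[0]])
print('c',c,'yd',yd,'xd',xd)
for k,v in W.items():
  d=v[:2]-c[:2];print(k,'L',(d@xd*1000).round(1),(d@yd*1000).round(1))
for k in 'pq':
  m=sum(W[k+s] for s in('BL','BR','FR','FL'))/4;d=m[:2]-c[:2];e=W[k+'BL']-W[k+'BR'];g=W[k+'FL']-W[k+'FR']
  print(k,m,'L',d@xd,d@yd,'yaw rel',[np.arctan2(-(q[:2]@xd),q[:2]@yd) for q in(e,g)],np.linalg.norm(e),np.linalg.norm(W[k+'BL']-W[k+'FL']))
print(Ro.from_rotvec(bot.observe()["eef_rot"]).as_matrix().round(4))
```

```text
fl [0.4926 0.2415 0.06  ]
fr [ 0.4391 -0.2536  0.06  ]
bl [0.6583 0.2222 0.075 ]
br [ 0.6037 -0.2707  0.075 ]
pBL [ 0.6103 -0.0945  0.066 ]
pBR [ 0.5906 -0.2121  0.066 ]
pFR [ 0.4847 -0.1964  0.066 ]
pFL [ 0.5024 -0.0787  0.066 ]
nL [ 0.5243 -0.0972  0.066 ]
nR [ 0.5103 -0.1834  0.066 ]
qBL [0.6369 0.1809 0.066 ]
qBR [0.6315 0.0611 0.066 ]
qFR [0.5248 0.0653 0.066 ]
qFL [0.5295 0.1843 0.066 ]
vial [ 0.6094 -0.0261  0.106 ]
vb [ 0.6069 -0.0267  0.083 ]
len 0.49804227721701844 yaw front -0.10763025162375085
len 0.49589697792354387 yaw back -0.11038505488311347
depth 0.16749311176723866 0.16612802841120092
c [ 0.54843175 -0.01515146  0.0675    ] yd [0.10878894 0.99406487] xd [ 0.99406487 -0.10878894]
fl L -83.4 249.1
fr L -82.7 -249.0
bl L 83.4 247.9
br L 82.7 -248.0
pBL L 70.1 -72.1
pBR L 63.4 -191.1
pFR L -43.7 -187.1
pFL L -38.8 -68.2
nL L -15.1 -84.2
nR L -19.6 -171.4
qBL L 66.7 204.5
qBR L 74.3 84.9
qFR L -32.2 77.4
qFL L -40.5 196.2
vial L 61.8 -4.3
vb L 59.4 -5.1
p [ 0.54700604 -0.1454361   0.066     ] L 0.012756278621396005 -0.12966648547835924 yaw rel [np.float64(-0.05672280396092196), np.float64(-0.04089260130760099)] 0.11919087741487969 0.10901230186047632
q [0.5806881 0.1229008 0.066    ] L 0.017046343298248254 0.14074203648828157 yaw rel [np.float64(0.0633450961098091), np.float64(0.06980845701103873)] 0.11989988552213414 0.1075021638168649
[[ 9.445e-01  3.286e-01 -1.000e-04]
 [ 3.286e-01 -9.445e-01  3.000e-04]
 [-0.000e+00 -4.000e-04 -1.000e+00]]
```

```bash
cat >> h.py <<'E'
c0=np.array([.5484,-.0152]);yd=np.array([.1088,.9941]);xd=np.array([.9941,-.1088])
def L2W(x,y): return c0+xd*x+yd*y
def W2L(p): d=np.array(p)[:2]-c0; return d@xd,d@yd
Rt=np.array([[-yd[0]*-1,xd[0],0],[yd[1],xd[1],0],[0,0,-1.]])
def delta(x,y,z):
    s=bot.observe();R=Ro.from_rotvec(s["eef_rot"]);T=np.array([*L2W(x,y),z])
    print('now L',np.round(W2L(s["ee_pos"]),4),s["ee_pos"][2],s["clock"],s["wrist_force"].round(2),s["finger_gap"])
    print('shift mm',(R.inv().apply(T-s["ee_pos"])*1000).round(1),'rot',(R.inv()*Ro.from_matrix(Rt)).as_rotvec().round(4))
E
python3 - <<'E'
from h import *
print(np.linalg.det(Rt));delta(.018,-.046,.2)
E
```

```text
1.0000722499999999
now L [-0.2785 -0.6089] 0.2223074822856412 0.3 [-0.17 -0.36 -0.46] 0.08685160269582144
shift mm [ 509.5 -381.1   22.4] rot [-3.0000e-04 -2.0000e-04 -1.1269e+00]
```

>>> {"api": "apply_moves", "payload": {"deltas": [[50,30,-24,0,0,0,-0.07],[50,60,-48,0,0,0,-0.14],[50,90,-72,0,0,0,-0.21],[50,120,-96,0,0,0,-0.28],[50,150,-120,0,0,0,-0.35],[50,180,-144,0,0,0,-0.42],[50,210,-168,0,0,0,-0.5],[50,240,-190,0,0,0,-0.57]]}}

```text
clock: 0.97
ee_pos: [0.3702, -0.33, 0.2226]
eef_rot: [2.823, 1.379, -0.0]
wrist_force: [0.3, -0.4, 0.3]
finger_gap: 0.0515
```

Run:
```python
from h import *
delta(.018,-.046,.2)
```

```text
now L [-0.1429 -0.3323] 0.22257904729597933 0.9667 [ 0.33 -0.38  0.26] 0.05146114403061807
shift mm [328.1 -13.4  22.5] rot [-0.000e+00  1.000e-04 -5.528e-01]
```

>>> {"api": "apply_moves", "payload": {"deltas": [[50,38,-2,0,0,0,-0.07],[50,76,-4,0,0,0,-0.14],[50,114,-6,0,0,0,-0.21],[50,152,-8,0,0,0,-0.28],[50,190,-10,5,0,0,-0.35],[50,228,-11,10,0,0,-0.42],[50,266,-12,15,0,0,-0.49],[50,304,-13,20,0,0,-0.553]]}}

```text
clock: 1.63
ee_pos: [0.5476, -0.0807, 0.2026]
eef_rot: [2.335, 2.1, 0.0]
wrist_force: [1.5, -1.0, 0.2]
finger_gap: 0.0502
```

Run:
```python
from h import *
delta(.018,-.046,.12)
```

```text
now L [ 0.0063 -0.0652] 0.20257562888965663 1.6333 [ 1.45 -0.97  0.19] 0.05017867450561268
shift mm [19.1 11.7 82.6] rot [0.0006 0.0004 0.0033]
```

>>> {"api": "apply_moves", "payload": {"deltas": [[50,19,12,0,0,0,0.003],[50,19,12,25,0,0,0.003],[50,19,12,55,0,0,0.003],[50,19,12,80,0,0,0.003],[50,19,12,82,0,0,0.003],[50,19,12,82,0,0,0.003]]}}

```text
clock: 2.13
ee_pos: [0.5607, -0.0631, 0.1198]
eef_rot: [-2.338, -2.097, 0.002]
wrist_force: [-0.3, 0.8, -0.0]
finger_gap: 0.0499
```

Run:
```python
from h import *
delta(.018,-.046,.063)
im=bot.grab_frame("scene")[:,:,::-1]
cv2.imwrite("pics/s1.png",cv2.resize(im[190:310,190:440],(800,384),interpolation=cv2.INTER_CUBIC))
```

```text
now L [ 0.0175 -0.0463] 0.11978279299796656 2.1333 [-0.26  0.76 -0.  ] 0.04991031698761061
shift mm [ 0.3  0.7 56.8] rot [-0.0021  0.0001  0.0003]
```

View pics/s1.png

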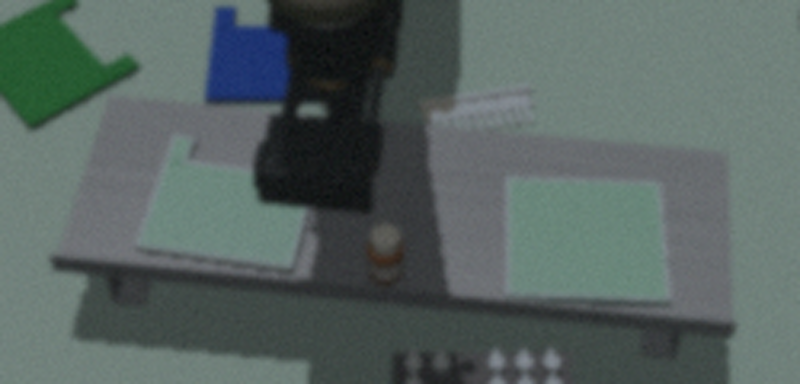

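The gripper hangs over the gap between the notched plate and the vial, at about crop (320,160). The vial, at crop (385,250), is clear of it. Next I descend beside the plate edge.

>>> {"api": "apply_moves", "payload": {"deltas": [[50,2,0,20,0,0,0],[50,2,0,40,0,0,0],[50,2,0,50,0,0,0],[50,2,0,55,0,0,0],[50,2,0,57,0,0,0],[50,2,0,57,0,0,0]]}}

```text
clock: 2.68
ee_pos: [0.5626, -0.0612, 0.0653]
eef_rot: [2.338, 2.096, 0.002]
wrist_force: [-1.0, 0.6, 0.1]
finger_gap: 0.0499
```

Run:
```python
from h import *
delta(.018,-.060,.063)
```

```text
now L [ 0.0191 -0.0442] 0.06526274694540132 2.6833 [-1.    0.55  0.09] 0.049912614882687514
shift mm [-15.8  -1.1   2.3] rot [0.0018 0.0002 0.0001]
```

>>> {"api": "apply_moves", "payload": {"deltas": [[50,0,-1,2.5,0,0,0],[50,0,-1,2.5,0,0,0],[50,-3,-1,2.5,0,0,0],[50,-6,-1,2.5,0,0,0],[50,-9,-1,2.5,0,0,0],[50,-12,-1,2.5,0,0,0]]}}

```text
clock: 3.18
ee_pos: [0.5603, -0.0736, 0.0629]
eef_rot: [2.338, 2.096, 0.002]
wrist_force: [-0.3, -0.1, 0.1]
finger_gap: 0.0499
```

Run:
```python
from h import *
delta(.018,-.080,.063)
```

```text
now L [ 0.0182 -0.0567] 0.06290248041011891 3.1833 [-0.31 -0.1   0.15] 0.04988166378749281
shift mm [-23.3  -0.2  -0.1] rot [ 0.0019  0.0003 -0.0003]
```

>>> {"api": "apply_moves", "payload": {"deltas": [[50,-2,0,0,0,0,0],[50,-4,0,0,0,0,0],[50,-6,0,0,0,0,0],[50,-8,0,0,0,0,0],[50,-10,0,0,0,0,0],[50,-12,0,0,0,0,0],[50,-14,0,0,0,0,0],[50,-16,0,0,0,0,0]]}}

```text
clock: 3.85
ee_pos: [0.5586, -0.0897, 0.0629]
eef_rot: [2.338, 2.096, 0.002]
wrist_force: [0.2, 0.8, 0.1]
finger_gap: 0.05
```

Run:
```python
from h import *
delta(.018,-.130,.063)
im=bot.grab_frame("scene")[:,:,::-1]
cv2.imwrite("pics/s2.png",cv2.resize(im[190:310,190:440],(800,384),interpolation=cv2.INTER_CUBIC))
im=bot.grab_frame("top")[:,:,::-1]
cv2.imwrite("pics/t2.png",cv2.resize(im[140:260,220:460],(800,400),interpolation=cv2.INTER_CUBIC))
```

```text
now L [ 0.0182 -0.0729] 0.06291365908575033 3.85 [0.17 0.84 0.13] 0.049965005622038344
shift mm [-57.1  -0.2  -0.1] rot [ 0.002   0.0003 -0.0003]
```

View pics/s2.png

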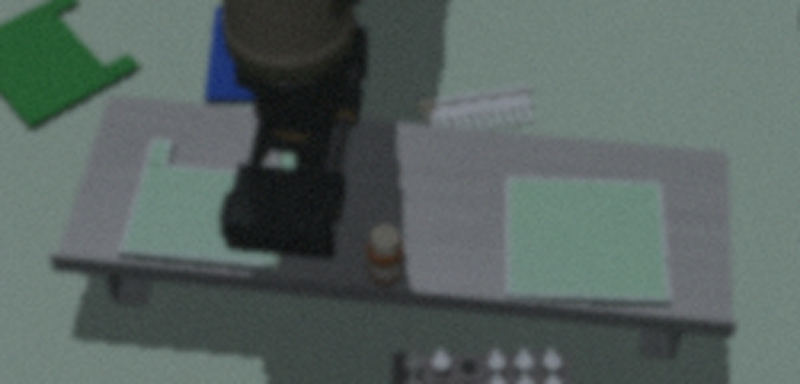

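View pics/t2.png

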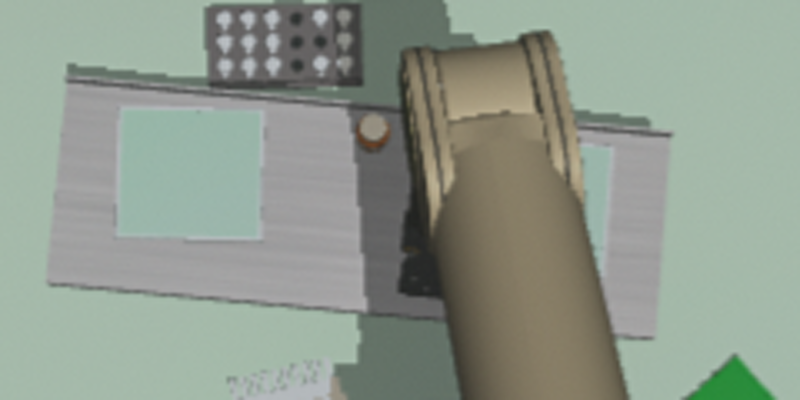

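The plate slides at about 1 N. In the scene view its back left corner moved from crop x 138 to 121, and it is straightening. The vial and the plain plate have not moved. I keep pushing.

>>> {"api": "apply_moves", "payload": {"deltas": [[50,-3,0,0,0,0,0],[50,-6,0,0,0,0,0],[50,-9,0,0,0,0,0],[50,-12,0,0,0,0,0],[50,-15,0,0,0,0,0],[50,-18,0,0,0,0,0],[50,-21,0,0,0,0,0],[50,-24,0,0,0,0,0]]}}

```text
clock: 4.62
ee_pos: [0.5559, -0.1143, 0.063]
eef_rot: [2.339, 2.095, 0.001]
wrist_force: [-0.3, 1.3, 1.4]
finger_gap: 0.0502
```

>>> {"api": "apply_moves", "payload": {"deltas": [[50,-3,0,0,0,0,0],[50,-6,0,0,0,0,0],[50,-9,0,0,0,0,0],[50,-12,0,0,0,0,0],[50,-15,0,0,0,0,0],[50,-18,0,0,0,0,0],[50,-21,0,0,0,0,0],[50,-24,0,0,0,0,0]]}}

```text
clock: 5.28
ee_pos: [0.5532, -0.1384, 0.0629]
eef_rot: [2.339, 2.095, 0.001]
wrist_force: [-0.4, 0.8, -0.1]
finger_gap: 0.0501
```

>>> {"api": "apply_moves", "payload": {"deltas": [[50,-3,0,0,0,0,0],[50,-6,0,0,0,0,0],[50,-9,0,0,0,0,0],[50,-11,0,0,0,0,0],[50,-13,0,0,0,0,0],[50,-15,0,0,0,0,0],[50,-16,0,0,0,0,0],[50,-17,0,0,0,0,0]]}}

```text
clock: 5.95
ee_pos: [0.5514, -0.1554, 0.063]
eef_rot: [2.339, 2.095, 0.001]
wrist_force: [0.3, 1.0, -0.2]
finger_gap: 0.05
```

Run:
```python
from h import *
delta(.018,-.150,.063)
for n in("scene","top"):
  im=bot.grab_frame(n)[:,:,::-1];cv2.imwrite(f"pics/{n}3.png",im)
im=cv2.imread("pics/scene3.png");cv2.imwrite("pics/s3.png",cv2.resize(im[190:310,170:370],(800,480),interpolation=cv2.INTER_CUBIC))
im=cv2.imread("pics/top3.png");cv2.imwrite("pics/t3.png",cv2.resize(im[140:260,300:460],(800,600),interpolation=cv2.INTER_CUBIC))
```

```text
now L [ 0.0182 -0.139 ] 0.0629507233497842 5.95 [ 0.28  0.96 -0.19] 0.04995066033684429
shift mm [-11.   -0.2  -0. ] rot [ 0.002   0.0006 -0.0009]
```

View pics/s3.png

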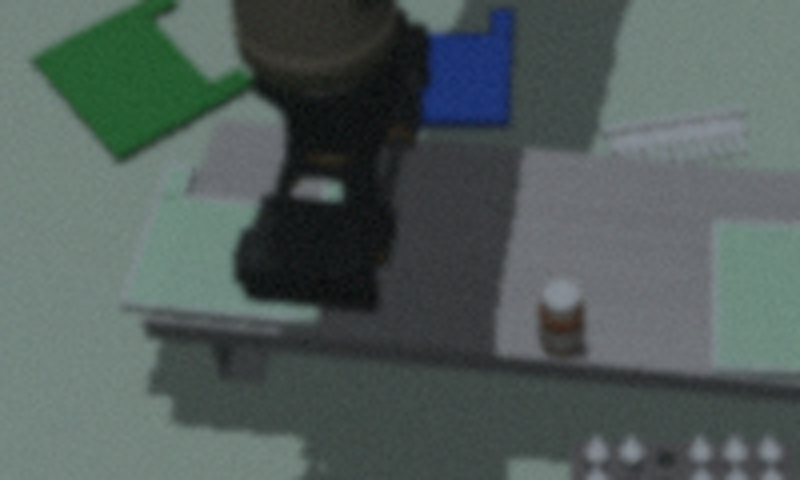

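View pics/t3.png

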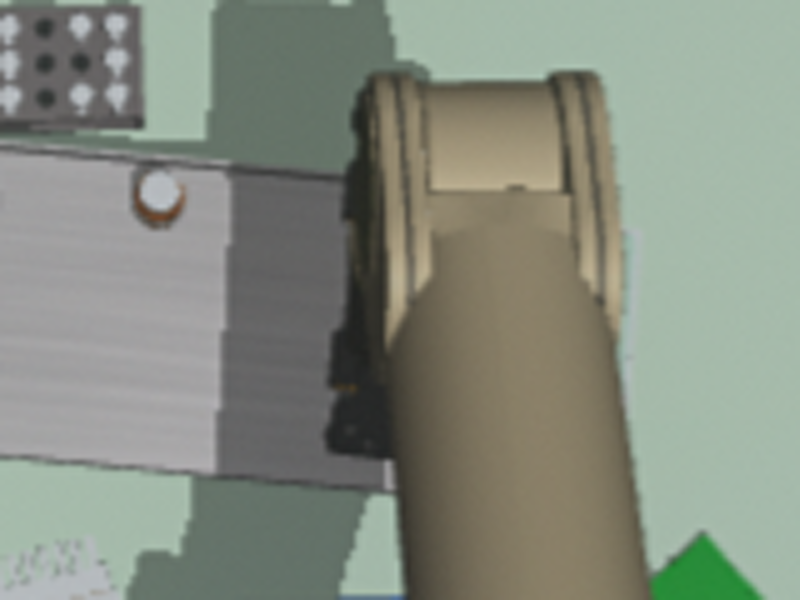

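Run:
```python
from h import *
for p in((640,235),(632,375)):
  print(W2L(ray("top",(300+p[0]/5-.4,140+p[1]/5-.4),.066)))
for p in((122,305),(165,168)):
  print('scene',W2L(ray("scene",(170+p[0]/4-.4,190+p[1]/4-.4),.066)))
```

```text
(np.float64(0.067993545826213), np.float64(-0.2682987454639717))
(np.float64(-0.009165703348033788), np.float64(-0.2695384506489925))
scene (np.float64(0.06969825749505203), np.float64(-0.2689724168013515))
scene (np.float64(-0.036643901239673995), np.float64(-0.27112267308674814))
```

The leading edge sits at ledge y ≈ -269 mm in both views, so it is about 20 mm past the end. It needs 11 mm more.

>>> {"api": "apply_moves", "payload": {"deltas": [[50,-2,0,0,0,0,0],[50,-4,0,0,0,0,0],[50,-6,0,0,0,0,0],[50,-8,0,0,0,0,0],[50,-9,0,0,0,0,0],[50,-10,0,0,0,0,0],[50,-11,0,0,0,0,0],[50,-11,0,0,0,0,0]]}}

```text
clock: 6.72
ee_pos: [0.5501, -0.1667, 0.063]
eef_rot: [2.339, 2.094, 0.001]
wrist_force: [0.2, 0.7, 0.3]
finger_gap: 0.0501
```

>>> {"api": "apply_moves", "payload": {"deltas": [[50,3,0,0,0,0,0],[50,12,0,0,0,0,0],[50,20,0,0,0,0,0],[50,20,0,-10,0,0,0],[50,20,0,-40,0,0,0],[50,20,0,-80,0,0,0],[50,20,0,-120,0,0,0],[50,20,0,-140,0,0,0]]}}

```text
clock: 7.38
ee_pos: [0.5536, -0.146, 0.2088]
eef_rot: [2.334, 2.092, 0.006]
wrist_force: [1.3, -0.7, 0.3]
finger_gap: 0.0499
```

Run:
```python
from h import *
delta(-.10,.1,.2)
im=bot.grab_frame("scene")[:,:,::-1];cv2.imwrite("pics/scene4.png",im);cv2.imwrite("pics/s4.png",cv2.resize(im[190:310,170:370],(800,480),interpolation=cv2.INTER_CUBIC))
```

```text
now L [ 0.0194 -0.1295] 0.20880724174099702 7.3833 [ 1.29 -0.69  0.28] 0.04994152185120646
shift mm [ 229.5 -119.5    7.5] rot [ 0.0077  0.0018 -0.    ]
```

View pics/s4.png

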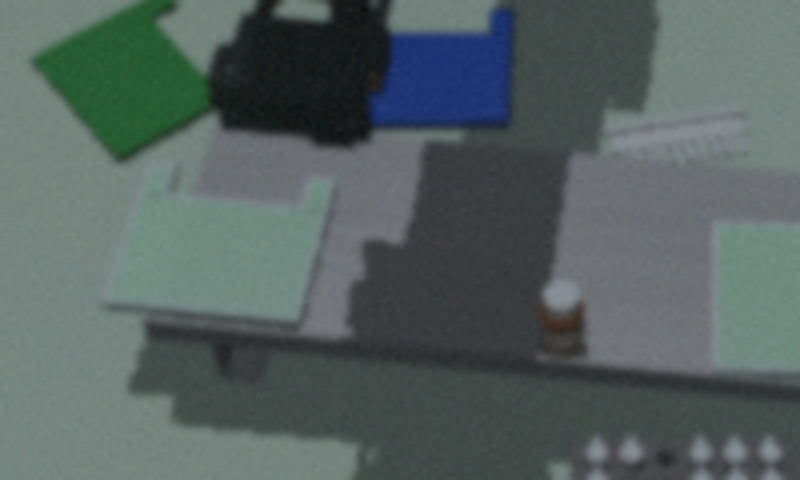

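The plate lies flat with its left edge beyond the shelf's end. I move the arm aside for a clear top view.

>>> {"api": "apply_moves", "payload": {"deltas": [[50,30,0,0,0,0,0],[50,65,0,0,0,0,0],[50,100,0,0,0,0,0],[50,135,0,0,0,0,0],[50,170,0,0,0,0,0],[50,190,0,0,0,0,0],[50,200,0,0,0,0,0],[50,200,0,0,0,0,0]]}}

```text
clock: 8.1
ee_pos: [0.5764, 0.0553, 0.2113]
eef_rot: [2.328, 2.095, 0.01]
wrist_force: [0.6, -0.3, 0.3]
finger_gap: 0.0499
```

Run:
```python
from h import *
im=bot.grab_frame("top")[:,:,::-1];cv2.imwrite("pics/top5.png",im);cv2.imwrite("pics/t5.png",cv2.resize(im[150:270,300:460],(800,600),interpolation=cv2.INTER_CUBIC))
im=bot.grab_frame("scene")[:,:,::-1];cv2.imwrite("pics/scene5.png",im)
for p in((105,303),(301,323),(322,183),(152,165)):
  print('scene',np.round(W2L(ray("scene",(170+p[0]/4-.4,190+p[1]/4-.4),.066)),4))
s=bot.observe();print(s["clock"],s["wrist_force"])
```

```text
scene [ 0.0695 -0.2794]
scene [ 0.0701 -0.1604]
scene [-0.0362 -0.1702]
scene [-0.0381 -0.2799]
8.2 [ 0.4087066  -0.54335972 -0.25958589]
```

View pics/t5.png

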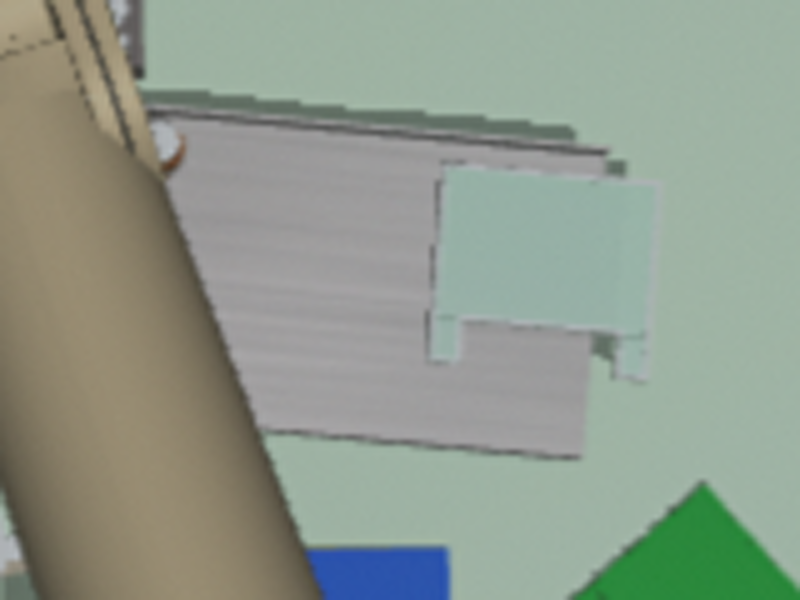

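View pics/scene5.png

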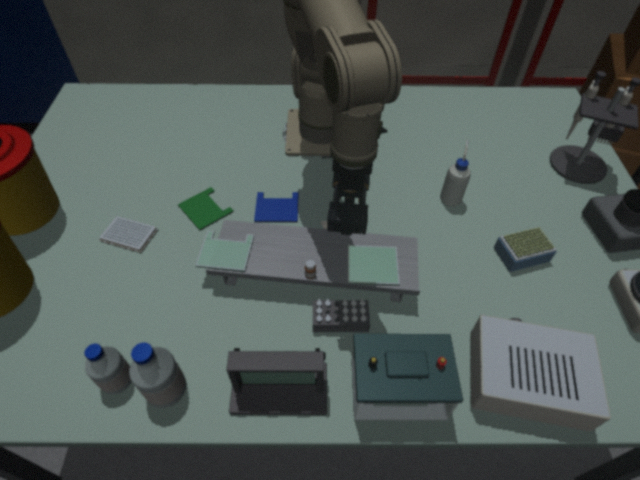

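Run:
```python
from h import *
for p in((444,164),(660,182),(647,381),(430,361)):
  print('top',np.round(W2L(ray("top",(300+p[0]/5-.4,150+p[1]/5-.4),.066)),4))
print(bot.job_done())
```

```text
top [ 0.07   -0.1609]
top [ 0.0706 -0.279 ]
top [-0.0389 -0.2798]
top [-0.0387 -0.1618]
the job is handed in; nothing more can be done
None
```

I pushed the notched plate along the shelf, out past its right (-y) end, and handed the job in at about 8.2 s of the 32 s allowed. The fingertips pushed on its inner short edge, and the wrist force stayed within about 2 N at every reading.

**Plate position:** the last top view puts the centre at about x = +16 mm, y = -220 mm in the shelf frame. That is about 29–30 mm past the end, flat and within about 0.01 rad of straight. The scene view gave the same outer edge, -279 to -280 mm. One inner corner there read about 10 mm off (-170 instead of -160 mm). The top view did not show this, so I put it down to my reading of that pixel.

**Everything else:** by eye, the plain plate, vial and other objects look unmoved in the last scene picture; I did not measure them again. The gripper was well above everything when I handed in, touching nothing.

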